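# Turn the call bell to the front of the registration carousel

### The arm

A 6-joint arm with a two-finger parallel gripper is mounted at the origin on the work surface. World frame = base frame: x ahead of the robot, y to its left, z up, the work surface at z = 0. Lengths are in mm, angles in degrees, forces in N, time in s.
With the tool pointing down it reaches from about 300 to 850 mm from the base axis. Payload 4.2 kg.
Tool frame: the origin (TCP) lies between the finger pads; the fingertips stand 19 mm ahead of it and the grasp point (between the pads) is the TCP (env.tips_ahead is the distance from the TCP to the fingertips, in mm); z points along the fingers, y is the direction in which the jaws open and shut (so a half turn about z gives the same grasp; the last joint's range is limited). The gripper opens to 91 mm and grips with 3 to 60 N. Pads are 32 mm wide; open, the fingers measure 118 mm over their backs; the gripper's body (76 mm by 178 mm) begins 60 mm behind the grasp point.
Start: joints at [-68.354, 18.312, 89.639, -0, 72.044, -1.146], TCP at [222.754, -530.115, 232.976] pointing down, gripper open.
Joint ranges: [-177.97, 177.97], [-48.28, 115.42], [12.27, 149.76], [-77.06, 257.06], [2.81, 150.46], [-146.56, 146.56]. Speed limits (degrees/s): [147.25, 147.25, 180, 180, 180, 180].

### API

Orientations are given as [roll, pitch, yaw] about the fixed x, y, z axes, in that order (R = Rz(yaw) Ry(pitch) Rx(roll)).
In Python, from workcell import telemetry, viewer, job_done, env gives the robot as it stands. The module is installed in compiled form; this text tells all that it offers.
- The arm moves only by the shell command python3 -m jog 'ROWS' [FORCE]. ROWS is JSON, a list of rows, each a list of 3 entries, a list of its own where there are three numbers: the shift along the tool's x, y, z in cm, then the turn about the tool's z in degrees, then the opening, from 0 (shut) to 1 (fully open). A call has 1 to 10 rows; each row shifts and turns the pose as measured when the row begins, along the tool's axes as they then stand; what a row does not reach is not made up. A row lasts 1/8 s, in which the tool goes at most 62.5 mm and 10.7 degrees, less where a joint would pass 70% of its speed; a pose out of reach is approached as far as the arm can. A call is refused whole if a number of a shift passes 6.25 or a number of a turn 10.7, either way. A call with a gripper value outside its range is refused whole. The fingers move at their own pace and stop on an object; FORCE is the grip in N (left out, the last holds). Time passes only in rows, so rows that do not move let the fingers close. It gives the time, the measured TCP pose, the force and the opening at its end, in the units of the state.
- telemetry.state(): the state, without advancing time (a new reading comes with each control period).
- viewer.grab_frame(name): name is "scene" or "top" or "wrist"; returns a dict with "color" (384x512x3 uint8, red, green, blue), "K" (3x3 intrinsics, pixels), "rvec" (rotation vector, rad) and "tvec" (3), from world to camera coordinates, as OpenCV has them. Camera axes: x right, y down, z forward; pixel columns grow to the right and rows downward; lengths in mm; the calibration is good to about 2 mm. A picture is of the moment at which its call begins. There is no depth.
- job_done(): hands the job in, once; it reports no verdict.
The state is a dict: "time_s": time; "qpos": joint angles; "qvel": joint speeds; "effort": joint torques, N m; "ee_pos": TCP position; "ee_rot": TCP orientation; "force": force on the tool from outside, world axes, zero at the start; "torque": the same for the moment, N m; "gripper_width": finger opening in mm.
Only numpy, scipy, OpenCV 4.12 (cv2) and the standard library are available. Lean on these libraries where they do the work, as an engineer would, in place of code of your own. Each camera call takes 0.05 s, during which the arm holds its last target. There are 200 camera calls.

### The job

Visitors at the registration desk need the brass call bell: push the carousel's turntable gently round by the finger posts on its rim until the bell stands at the front, in line with the yellow arrow on the base, then let go and leave the carousel at rest. Do not touch, lift or tip anything that stands on the turntable, and leave the other things on the table where they are.

Things in the scene. Friction and masses are not known exactly. Their poses are not given: they have to be found in the camera images.
- carousel_base: Fixed black base of the carousel: a round foot 220 mm across, 22 mm high, under the turntable, with a flat tongue (70 mm wide, 10 mm high, reaching 228 mm from the axis) sticking out beyond the disc and bearing a yellow arrow that points outwards: the front. Origin: on the turning axis at table height. z up; the arrow lies along -x from the origin.
- turntable (a joint): Angle of the turntable on its base (rad), growing counter-clockwise seen from above. Turns either way, more than a full turn, with light friction (0.1 N m), so that it stops soon after it is let go and stays. At 0 one of the eight posts lies along the base's +x axis; the posts turn with the disc.
- axis_top (a point): Centre of the turntable's top face, on the turning axis, 45 mm above the table. The turntable is a plain light grey disc, 300 mm across and 18 mm thick.
- post (a point): Middle of one of the eight equal upright steel finger posts with black rubber ends on the disc's rim (the one on +x at joint value 0), 62 mm above the table. Posts: 14 mm thick (rubber 15 mm), 35 mm tall above the disc, rubber tops 80 mm above the table, centres 141 mm from the axis, 45 degrees apart. Push a post along the rim to turn the disc.
- bell: Desk call bell: a shiny brass dome on a black round foot, 68 mm across, 50 mm high with its little steel plunger. Stands loose on the disc, its centre about 65 to 85 mm from the axis, and rides with it. Origin: centre of its underside. z up; its yaw means nothing.
- tin: Round aluminium tin with a red lid, 66 mm across, 46 mm high, standing loose on the disc. Origin: centre of its underside.
- pot: Small open blue ceramic pot, 64 mm across the rim, 58 mm high, standing loose on the disc. Origin: centre of its underside.
- stamp: Round wooden hand stamp with a knob handle, 52 mm across, 64 mm high, standing loose on the disc. Origin: centre of its underside.
- books: Pile of three thick paperbacks, about 170 x 230 mm, 88 mm high, on the table to the robot's left; not part of the job. Origin: centre of its underside.
- stapler: Red and black stapler, 35 x 140 mm, 52 mm high, on the table to the robot's left, near it; not part of the job. Origin: centre of its underside.
- tape: Grey tape dispenser, 50 x 140 mm, 90 mm high, on the table to the robot's right; not part of the job. Origin: centre of its underside.
- mug: White mug, 80 mm across, 90 mm high, on the table to the robot's right, near it; not part of the job. Origin: centre of its underside.

How it is judged (in metres and radians):
At the end, for the whole second after the job is handed in: The bell stands on the arrow's side of the axis, within 18 mm either side of the line through the axis and the arrow; the turntable is at rest; the bell, tin, pot and stamp all stand upright on the disc, their centres within 115 mm of its axis (x of bell in the frame of carousel_base below -0.04 m and y of bell in the frame of carousel_base between -0.018 and 0.018 m and velocity of joint turntable between -0.05 and 0.05 rad/s and horizontal distance between each of bell, tin, pot, stamp and axis_top below 0.115 m and height (world z) of bell between 0.04 and 0.05 m and angle between each of bell, tin, pot, stamp's own z axis and vertical below 0.1 rad and height (world z) of tin between 0.04 and 0.05 m and height (world z) of pot between 0.04 and 0.05 m and height (world z) of stamp between 0.04 and 0.05 m); the robot touches nothing.
It fails at once if a thing standing on the turntable is touched by the robot (contact force between any of the fingers, the arm and bell above 0.5 N or contact force between any of the fingers, the arm and tin above 0.5 N or contact force between any of the fingers, the arm and pot above 0.5 N or contact force between any of the fingers, the arm and stamp above 0.5 N).
It fails at once if a thing standing on the turntable is lifted off it, tipped over or thrown off (height (world z) of any of bell, tin, pot, stamp above 0.057 m or height (world z) of any of bell, tin, pot, stamp below 0.035 m or angle between any of bell, tin, pot, stamp's own z axis and vertical above 0.35 rad or horizontal distance between any of bell, tin, pot, stamp and axis_top above 0.125 m).
It fails at once if the turntable is whipped round (faster than 3 rad/s) (velocity of joint turntable above 3 rad/s or velocity of joint turntable below -3 rad/s).
It fails at once if something else on the table is shifted by more than 15 mm (distance of any of books, stapler, tape, mug from where it was at the start of the episode above 0.015 m).
It also fails if it takes over 48 s, if anything falls off the work surface, if the arm or the gripper's body presses on something with over 40 N, if the wrist force passes 120 N, or if a joint passes its speed limit or range.

## Working session

There is one attempt and no reset: what is moved stays moved. The work goes in short steps, Python scripts to look and compute and a shell command to move; the robot and the scene stay as the last step left them, time stands still between calls to the robot, and variables do not carry over. Pictures are saved under pics/ and viewed, about 8 in all and at most 12, crops included, and the job is handed in when it is done.

```bash
mkdir -p pics; cat > h.py <<'E'
from workcell import telemetry, viewer, job_done, env
import numpy as np, cv2
def grab(n,f):
    d=viewer.grab_frame(n); cv2.imwrite(f'pics/{f}.png',d['color'][:,:,::-1]); np.savez(f'pics/{f}.npz',**{k:d[k] for k in('K','rvec','tvec')}); return d
def ray(f,u,v,z):
    d=np.load(f'pics/{f}.npz'); R=cv2.Rodrigues(d['rvec'])[0]; t=d['tvec'].reshape(3)
    c=-R.T@t; r=R.T@np.linalg.inv(d['K'])@np.array([u,v,1.]); return c+r*(z-c[2])/r[2]
def proj(f,P):
    d=np.load(f'pics/{f}.npz'); return cv2.projectPoints(np.array(P,float).reshape(-1,3),d['rvec'],d['tvec'],d['K'],None)[0].reshape(-1,2)
E
python3 - <<'E'
from h import *
print(telemetry.state())
for n in('top','scene'): grab(n,n+'0')
a=cv2.imread('pics/top0.png');cv2.imwrite('pics/top0b.png',cv2.resize(a,(800,600)))
E
```

```text
{'time_s': 0.0, 'qpos': array([-6.83548542e+01,  1.83512835e+01,  8.97071751e+01,  1.95635888e-03,
        7.20420658e+01, -1.14589375e+00]), 'qvel': array([-0.02287536, -0.00989173,  0.02423519, -0.09430847,  0.11054694,
       -0.07903349]), 'effort': array([ 5.87524373e-04, -4.12457621e+01, -2.31973493e+01,  7.28612160e-02,
        4.56265337e-02, -1.54155136e-04]), 'ee_pos': array([ 222.57574795, -529.66531761,  232.11861289]), 'ee_rot': array([-1.79899533e+02, -3.86993262e-03,  2.27904314e+01]), 'force': array([-0.04252729, -0.78673494,  0.39195227]), 'torque': array([-0.00223926,  0.00994907,  0.00593026]), 'gripper_width': 91.01154343238403}
```

View pics/top0b.png

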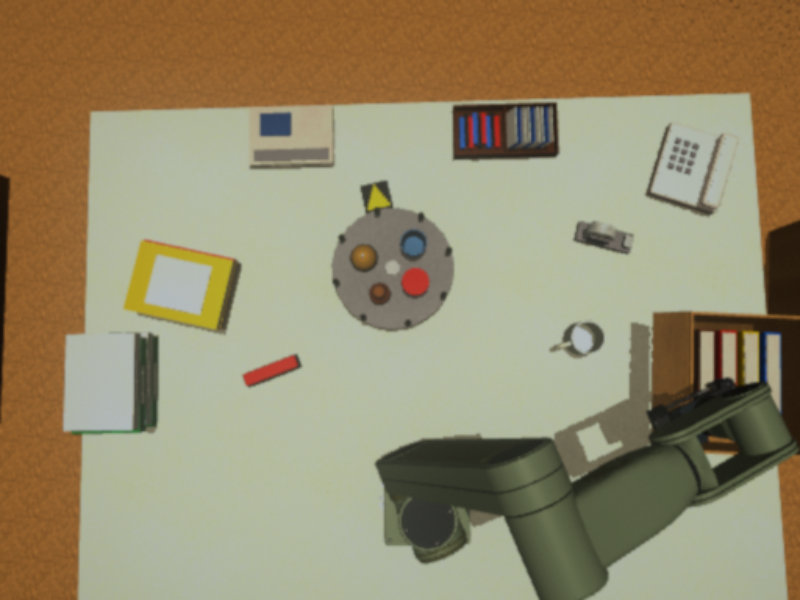

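View pics/scene0.png

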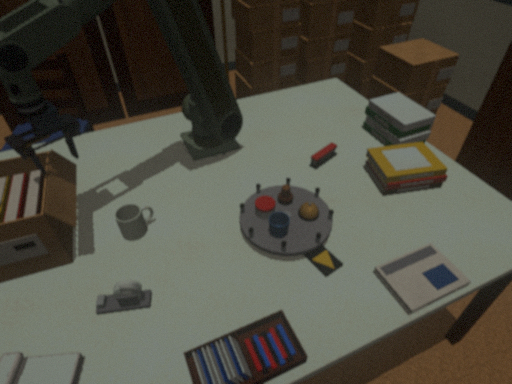

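Top view (800×600): disc centre is at about (392,268), the bell at (363,257), and the arrow tip at (376,185), pointing away from the robot. The disc has to turn clockwise by roughly 55°. I'll take an enlarged crop next to measure it.

```bash
python3 - <<'E'
from h import *
a=cv2.imread('pics/top0.png')[105:220,200:300];cv2.imwrite('pics/top0c.png',cv2.resize(a,(500,575),interpolation=cv2.INTER_CUBIC))
E
```

```text
(no output)
```

View pics/top0c.png

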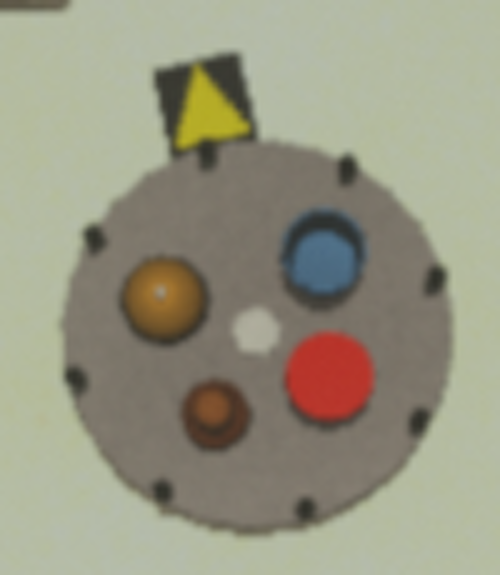

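The enlarged crop shows all 8 post tops: (207,148), (347,163), (437,274), (420,420), (306,508), (162,489), (75,378) and (93,236). The bell is at (164,299), the arrow tip at (197,63), and the tongue's outer corners at (155,72) and (239,54).

```bash
python3 - <<'E'
from h import *
w=lambda u,v,z: ray('top0',(u+.5)/5-.5+200,(v+.5)/5-.5+105,z)[:2]
P=np.array([w(u,v,78) for u,v in[(207,150),(347,165),(437,274),(420,420),(306,508),(162,489),(75,378),(93,236)]])
c=P.mean(0);print('c posts',c)
for p in P: d=p-c;print(p.round(),np.hypot(*d).round(1),np.degrees(np.arctan2(d[1],d[0])).round(1))
c2=np.mean([w(63,325,45),w(453,325,45)],0),np.mean([w(258,141,45),w(258,533,45)],0);print('disc',c2)
tip=w(197,63,10);m=(w(155,72,10)+w(239,54,10))/2
for n,q in(('tip',tip),('tongue',m),('bell',w(164,303,63)),('bellfoot',w(164,301,55)),('hub',w(257,330,45)),('tin',w(330,376,91)),('pot',w(322,250,103)),('stamp',w(212,406,109))):
    d=q-c;print(n,q.round(1),np.hypot(*d).round(1),np.degrees(np.arctan2(d[1],d[0])).round(1))
for n,u,v,z in(('mug',583,338,90),('stapler',271,370,52),('tape',603,237,90),('booksR',238,258,88),('booksR2',220,328,88)):
    print(n,ray('top0',u*.64,v*.64,z)[:2].round())
E
```

```text
c posts [561.57070839  68.53364002]
[697. 103.] 139.7 14.2
[683.  -3.] 140.6 -30.4
[598. -68.] 141.3 -75.0
[489. -52.] 141.1 -121.1
[425.  34.] 140.9 -165.7
[441. 140.] 140.0 149.1
[526. 204.] 140.4 104.7
[633. 190.] 140.8 59.4
disc (array([567.65862769,  68.12147248]), array([559.76902643,  67.98615492]))
tip [782.9 113.3] 225.8 11.4
tongue [782.9 113.3] 225.8 11.4
bell [583.5 138.1] 72.9 72.5
bellfoot [586.3 138.7] 74.4 70.6
hub [563.8  68.7] 2.3 3.6
tin [521.6  13.8] 67.7 -126.1
pot [613.9  17.7] 73.0 -44.1
stamp [499.3 100.6] 70.0 152.8
mug [ 379. -376.]
stapler [318. 365.]
tape [ 617. -434.]
booksR [587. 436.]
booksR2 [420. 478.]
```

Axis is at (562, 68.5), with post radii of 140–141 mm as specified. The arrow is at 11.4° and the bell at about 71.5°, so the disc must turn about 60° clockwise. I'll push the post at −121° with shut fingers from its −75° side, keeping the tool's x pointing inward (yaw = θ+180). First move is to above θ=−100°, r=146.

```bash
python3 -m jog '[[[4.66,-2.97,0],0,0],[[4.66,-2.97,0],0,0],[[4.66,-2.97,0],0,0],[[4.66,-2.97,0],0,0],[[4.66,-2.97,0],0,0],[[4.66,-2.97,0],0,0],[[4.66,-2.97,0],0,0],[[4.66,-2.97,0],0,0],[[4.66,-2.97,0],0,0],[[4.66,-2.97,0],0,0]]' 20
python3 -m jog '[[[0,0,0],-9.5,0],[[0,0,0],-9.5,0],[[0,0,0],-9.5,0],[[0,0,0],-9.5,0],[[0,0,0],-9.5,0],[[0,0,0],-9.5,0],[[0,0,0],0,0]]'
```

```text
time_s: 1.35
ee_pos: [544.7, -64.7, 229.1]
ee_rot: [-179.7, 0.1, 22.3]
force: [1.7, 1.2, 0.8]
gripper_width: 0.6
time_s: 2.22
ee_pos: [545.2, -59.5, 225.0]
ee_rot: [-179.3, -0.2, 81.6]
force: [-1.0, 0.3, -0.2]
gripper_width: 0.7
```

```bash
python3 -m jog '[[[-1.69,-0.62,1],1.6,0],[[0,0,3.5],0,0],[[0,0,3.5],0,0],[[0,0,2.5],0,0],[[0,0,0.5],0,0],[[0,0,0],0,0]]'
python3 - <<'E'
from h import *
a=grab('wrist','w1')['color'];grab('scene','s1')
E
```

```text
time_s: 2.98
ee_pos: [531.3, -79.9, 110.0]
ee_rot: [-179.2, -0.0, 78.9]
force: [-0.2, -0.6, -0.4]
gripper_width: 0.9
```

View pics/w1.png

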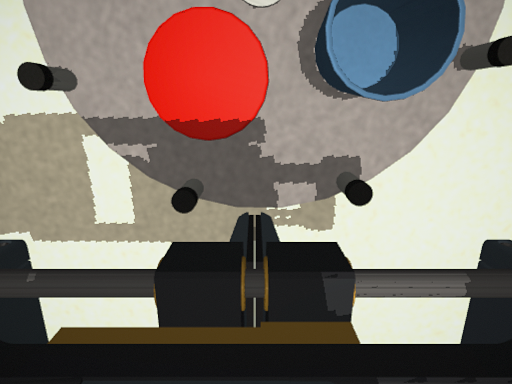

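The wrist view shows the shut fingers midway between two posts, whose tops are at (184,200) and (359,192). The tin at (206,72) is well inside. I'll descend to tip height ≈55 mm (TCP 74) and then push slowly around the arc.

```bash
python3 -m jog '[[[0.3,0,2],0.5,0],[[0,0,1.4],0,0],[[0,0,0],0,0]]'
python3 -m jog '[[[0.02,-0.5,0],2,0],[[0.02,-0.5,0],2,0],[[0.02,-0.5,0],2,0],[[0.02,-0.5,0],2,0],[[0.02,-0.5,0],2,0],[[0.02,-0.5,0],2,0],[[0,0,0],0,0]]'
```

```text
time_s: 3.45
ee_pos: [534.3, -77.3, 78.9]
ee_rot: [-179.7, -0.0, 78.4]
force: [0.0, 0.6, -0.0]
gripper_width: 0.1
time_s: 4.32
ee_pos: [506.3, -67.4, 83.9]
ee_rot: [179.9, -0.1, 65.6]
force: [0.4, -0.1, -0.0]
gripper_width: 0.7
```

```bash
python3 -m jog '[[[0,0.1,0.9],-2,0],[[0,0,0],0,0]]'
python3 -m jog '[[[0.02,-0.6,0.06],2.3,0],[[0.02,-0.6,0.06],2.3,0],[[0.02,-0.6,0.06],2.3,0],[[0.02,-0.6,0.06],2.3,0],[[0.02,-0.6,0.06],2.3,0],[[0.02,-0.6,0.06],2.3,0],[[0.02,-0.6,0.06],2.3,0],[[0.02,-0.6,0.06],2.3,0]]'
python3 - <<'E'
from h import *
p=telemetry.state()['ee_pos'][:2]-[561.6,68.5];print(np.hypot(*p),np.degrees(np.arctan2(p[1],p[0])))
grab('top','t2');a=cv2.imread('pics/top0.png')[105:220,200:300]
E
```

```text
time_s: 4.58
ee_pos: [507.7, -68.0, 74.9]
ee_rot: [179.8, -0.1, 67.7]
force: [1.0, -0.3, 0.4]
gripper_width: 0.7
time_s: 5.58
ee_pos: [471.6, -43.9, 70.1]
ee_rot: [179.4, -0.3, 48.8]
force: [-0.5, -1.2, 0.9]
gripper_width: 0.3
143.99338373238535 -128.6855326125774
```

```bash
python3 -m jog '[[[0,-0.6,-0.05],2.1,0],[[0,-0.6,-0.05],2.1,0],[[0,-0.6,0],2.1,0],[[0,-0.6,0.02],2.3,0],[[0,-0.6,0.02],2.3,0],[[0,-0.6,0.02],2.3,0],[[0,-0.6,0.02],2.3,0],[[0,-0.6,0.02],2.3,0]]'
python3 - <<'E'
from h import *
p=telemetry.state()['ee_pos'][:2]-[561.6,68.5];print(np.hypot(*p),np.degrees(np.arctan2(p[1],p[0])))
a=grab('top','t3')['color'][100:260,180:330,::-1];cv2.imwrite('pics/t3c.png',cv2.resize(a,(600,640)[:2] if 0 else (562,600),interpolation=cv2.INTER_CUBIC))
E
```

```text
time_s: 6.62
ee_pos: [442.0, -8.6, 69.6]
ee_rot: [179.3, -0.6, 30.7]
force: [0.4, -0.1, 1.3]
gripper_width: 0.3
142.31884481988925 -147.20338575033165
```

View pics/t3c.png

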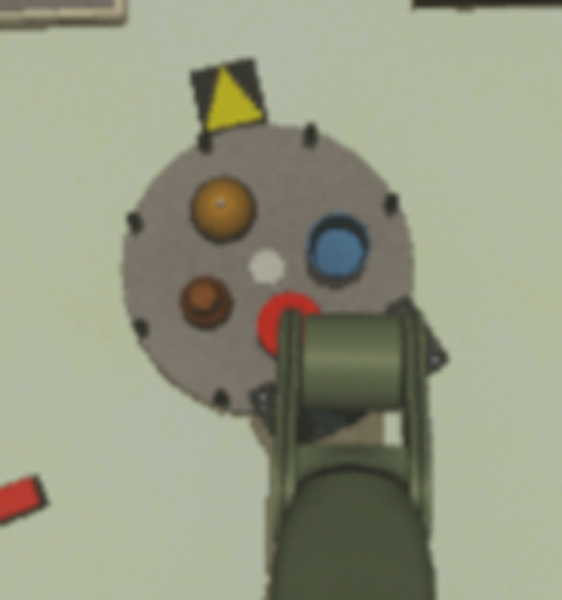

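The disc is turning and everything still stands. The bell is now at (222,209) in the crop, short of the arrow line.

```bash
python3 - <<'E'
from h import *
s=562/150
q=ray('t3',(222.5)/s-.5+180,(210.5)/3.75-.5+100,60)[:2]-[561.6,68.5];a=np.degrees(np.arctan2(q[1],q[0]));print(np.hypot(*q),a,'to go',a-11.4)
E
python3 -m jog '[[[-0.05,-0.6,0],2.1,0],[[-0.05,-0.6,0],2.1,0],[[-0.05,-0.6,0],2.1,0],[[-0.05,-0.6,0],2.3,0],[[-0.05,-0.6,0.02],2.3,0],[[-0.02,-0.6,0.02],2.3,0],[[-0.02,-0.5,0],2,0],[[-0.02,-0.4,0],1.6,0]]'
python3 - <<'E'
from h import *
p=telemetry.state()['ee_pos'][:2]-[561.6,68.5];print(np.hypot(*p),np.degrees(np.arctan2(p[1],p[0])))
a=grab('top','t4')['color'][100:260,180:330,::-1];cv2.imwrite('pics/t4c.png',cv2.resize(a,(562,600),interpolation=cv2.INTER_CUBIC))
E
```

```text
73.55202455115895 37.36462219824258 to go 25.96462219824258
time_s: 7.68
ee_pos: [424.3, 31.0, 69.1]
ee_rot: [179.4, -0.9, 13.8]
force: [-0.5, -1.2, 0.5]
gripper_width: 0.5
142.32800959415877 -164.7324925197958
```

View pics/t4c.png

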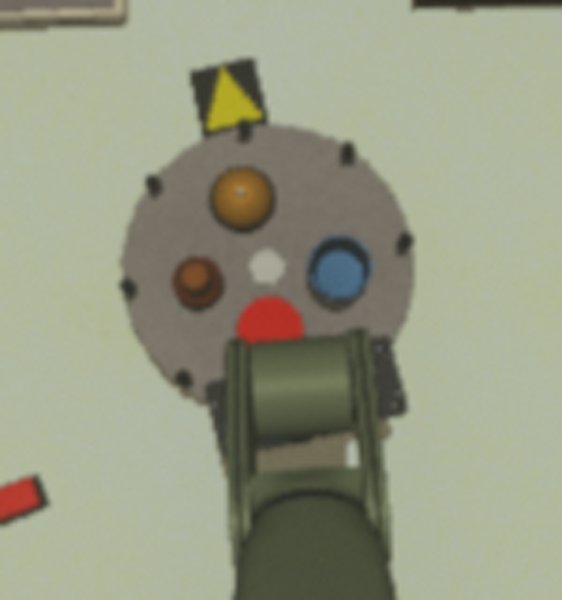

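Bell is at (242,199), still about 8° to go.

```bash
python3 - <<'E'
from h import *
s=562/150
q=ray('t4',(242.5)/s-.5+180,(200.5)/3.75-.5+100,60)[:2]-[561.6,68.5];a=np.degrees(np.arctan2(q[1],q[0]));print(np.hypot(*q),a,'to go',a-11.4)
E
python3 -m jog '[[[-0.02,-0.5,0],2,0],[[-0.02,-0.5,0],2,0],[[-0.02,-0.4,0],1.6,0],[[-0.02,-0.25,0],1,0],[[0,0,0],0,0],[[0,0,0],0,0]]'
python3 - <<'E'
from h import *
p=telemetry.state()['ee_pos'][:2]-[561.6,68.5];print(np.hypot(*p),np.degrees(np.arctan2(p[1],p[0])))
E
```

```text
72.39249170935098 19.51237080328752 to go 8.11237080328752
time_s: 8.48
ee_pos: [420.9, 47.3, 68.8]
ee_rot: [179.5, -1.0, 7.2]
force: [0.0, -1.0, 0.3]
gripper_width: 0.1
142.30359538352846 -171.44954478795322
```

Now I'll back off the post, go straight up, move clear and look.

```bash
python3 -m jog '[[[0,0.8,0],0,0],[[0,0.8,0],0,0],[[-1,0,-2],0,0],[[-1,0,-4],0,0],[[-1,3,-5],0,0],[[-1,5,-4],0,0],[[-1,6,0],0,0],[[0,6,0],0,0],[[0,6,0],0,0],[[0,0,0],0,0]]'
python3 - <<'E'
from h import *
a=grab('top','t5')['color'][105:220,200:300,::-1];cv2.imwrite('pics/t5c.png',cv2.resize(a,(500,575),interpolation=cv2.INTER_CUBIC));grab('scene','s5')
E
```

```text
time_s: 9.72
ee_pos: [402.5, -243.8, 225.2]
ee_rot: [179.2, -1.3, 7.1]
force: [-0.7, 1.0, -0.6]
gripper_width: 0.7
```

View pics/t5c.png

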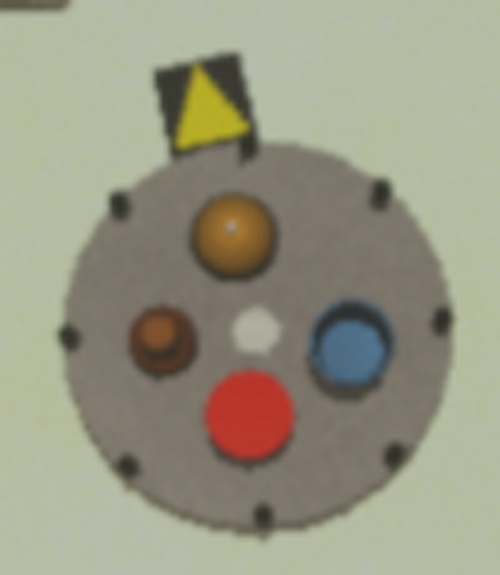

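View pics/s5.png

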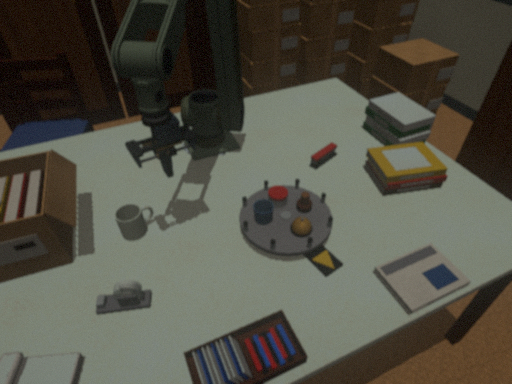

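The bell is at (234,238) in the top crop, near the arrow line. All four items are upright, the side objects haven't moved and the arm is clear. I'll measure the residual and check that the disc is at rest.

```bash
python3 -m jog '[[[0,0,0],0,0],[[0,0,0],0,0],[[0,0,0],0,0],[[0,0,0],0,0]]'; python3 - <<'E'
from h import *
for z,v in((63,241),(55,239)):
    q=ray('t5',(234.5)/5-.5+200,(v+.5)/5-.5+105,z)[:2]-[561.6,68.5];a=np.degrees(np.arctan2(q[1],q[0]));r=np.hypot(*q);print(r,a,'lateral mm',r*np.sin(np.radians(a-11.4)))
d=grab('top','t6')['color'].astype(int);o=cv2.imread('pics/t5c.png')
c=d[105:220,200:300,::-1].astype(np.uint8);print('diff',np.abs(cv2.resize(c,(500,575),interpolation=cv2.INTER_CUBIC).astype(int)-o).max())
E
```

```text
time_s: 10.32
ee_pos: [401.4, -236.3, 225.0]
ee_rot: [179.4, -1.2, 7.6]
force: [-0.1, 1.0, 0.8]
gripper_width: 0.4
69.91955339359818 13.036926594612753 lateral mm 1.9973130307469222
72.9553633192127 12.73610558071149 lateral mm 1.7011241424833898
diff 4
```

The bell is about 2 mm off the arrow line (±18 mm allowed) and the disc is still, so I'll hand in.

```bash
python3 -c "from h import *; print(job_done())"
```

```text
the job is handed in; nothing more can be done
None
```

The bell now stands at the front of the carousel, in line with the yellow arrow, and I've handed the job in; no verdict was reported. I pushed one rim post about 60° clockwise with shut fingers, gently and in short stages. Then I backed off the post, lifted, and moved the arm clear.

**Last checks:**
- **Bell position:** it is about 2 mm off the arrow line (18 mm allowed) and about 72 mm out from the axis, on the arrow side.
- **Carousel at rest:** two top pictures taken about 0.6 s apart showed no movement.
- **Things on the disc:** the bell, tin, pot and stamp all look upright, and they rode round with the disc as expected.
- **Other things on the table:** in the last scene picture they look unmoved, judged by eye.
- **Time and force:** it took about 10 s of the 48 s allowed, and the force readings between moves stayed under about 2 N.

No check failed or disagreed. The tool drifted by up to about 8 mm in height during the push; I corrected this, and the fingertips stayed above the disc in every reading.

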